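Unlatch a trailer coupler and hold its tongue up off the ball

TASK

The ball under the red trailer tongue needs greasing: pull the coupler's yellow spring-latch handle sideways, straight out from the coupler, until its bolt lets go of the ball, then lift the tongue until the mouth of the coupler is some 40 mm or more above the top of the ball. Finish while still holding the tongue up there, steady, for nothing else will keep it raised. Leave the grease tub, the spray can and the jar of bolts standing where they are.

Things in the scene. Friction and masses are not known exactly. Their poses are not given: they have to be found in the camera images.
- rig: Bench stand, screwed down: board 450 x 130 x 18 mm with a grey pedestal carrying the steel hitch ball (58 mm across) and a grey pivot bracket. Origin on the bench straight under the ball; x runs level along the tongue from ball to pivot, y level sideways from the ball towards the yellow latch handle, z up.
- ball_top (a point): Top of the hitch ball, 139 mm above the bench; axes as the stand's. The ball's centre is 29 mm below.
- coupler_mouth (a point): Centre of the open round mouth (rim 74 mm across) underneath the red coupler cup at the tongue's end. Seated, it lies at the ball's centre, 29 mm below the ball's top and 110 mm above the bench; the cup's top is 46 mm above the mouth. Axes as the stand's when seated; it tilts with the tongue.
- tongue: Red tongue, a tube 40 mm wide and 36 mm high with the coupler cup at its end; 0.6 to 1.1 kg. It turns only about its pivot, an axis along the stand's y, 300 mm to +x of the ball's centre and 128 mm above the bench; 0.25 rad lifts the coupler 74 mm. It falls back if let go; lifting at the coupler takes 4 to 9 N; it is held down until the latch is out. Origin: seated, 18 mm above the ball's centre.
- latch (a joint): How far the latch bolt is pulled out, in m: 0 sprung in, under the ball; grows as the handle moves along the stand's +y, away from the coupler. The bolt is free of the ball beyond 0.017, end stop at 0.028. The spring pulls in with 4 N at 0, 9 N at 0.022. Let in too early it catches on the ball; with the coupler clear above the ball it may be out or in.
- latch_grip (a point): On the axis of the yellow latch handle, at grip height: upright round post 16 mm across, clear from 25 mm below to 20 mm above this point, a knob 26 mm across on top (to 30 mm above). Seated: 125 mm above the bench, 100 mm to +y of the ball's centre. 55 mm clear from post to cup; spring housing 29 mm from it, top 23 mm below. Moves with the latch, tilts with the tongue.
- grease_tub: Bystander: blue tub with a black lid, 72 mm across, 75 mm tall; origin at the centre of its underside, z up.
- spray_can: Bystander: spray can with a green label, 56 mm across, 160 mm tall; origin at the centre of its underside, z up.
- bolt_jar: Bystander: amber jar with a steel lid, 64 mm across, 85 mm tall; origin at the centre of its underside, z up.

How it is judged:
By the outcome, as a careful person would: the job done as asked, in the order asked, and still so for the second after the job is handed in, while the arm keeps its last pose, push and grip.
It also fails if it takes over 34 s, if anything falls off the work surface, if the arm or the gripper's body presses on something with over 40 N, if the wrist force passes 120 N, or if a joint passes its speed limit or range.

ROBOT

A 6-joint arm with a two-finger parallel gripper is mounted at the origin on the work surface. World frame = base frame: x ahead of the robot, y to its left, z up, the work surface at z = 0. Lengths are in m, angles in degrees, forces in N, time in s.
With the tool pointing down it reaches from about 0.3 to 0.75 m from the base axis. Payload 8.5 kg.
Tool frame: the origin (TCP) lies at the very end of the fingers, on their centre line; the grasp point (between the pads) lies 19 mm behind it (grip_depth is the distance from the TCP to the grasp point, in m); z points along the fingers, y is the direction in which the jaws open and shut (so a half turn about z gives the same grasp; the last joint's range is limited). The gripper opens to 85 mm and grips with 20 to 120 N. Pads are 22 mm wide; open, the fingers measure 114 mm over their backs; the gripper's body (76 mm by 85 mm) begins 54 mm behind the grasp point. The pads swing forward as they close: fully open they stand 13 mm farther back than shut.
Start: joints at [-76.564, 21.807, 74.336, -0, 83.858, -12.336], TCP at [0.239, -0.495, 0.231] pointing down, gripper open.
Joint ranges: [-178.18, 178.18], [-50.72, 133.34], [12.68, 142.11], [-81.47, 261.47], [9.98, 163.14], [-165.26, 165.26]. Speed limits (degrees/s): [136.94, 136.94, 180, 180, 180, 180].

INTERFACE

Orientations are given as a 3x3 rotation matrix whose columns are the frame's x, y, z axes.
In Python, from rig import observe, get_image, close_job, silhouettes, grip_depth gives the robot as it stands. The module is installed in compiled form; this text tells all that it offers.
- The arm moves only by the shell command python3 -m crank 'ROWS' [FORCE]. ROWS is a JSON object of lists of equal length, an entry for each row: "slide": the shift along the tool's x, y, z in m, a list of three; "roll": the turn about the tool's z in rad; "grip": the finger opening in m, from 0 to 0.0854. A call has exactly 8 rows; each row is the pose to reach, as a shift and turn from the pose commanded when the call began, along the tool's axes at that moment; what a row does not reach only later rows make up. A row lasts 1/10 s, in which the tool goes at most 50 mm and 8.59 degrees, less where a joint would pass 70% of its speed; a pose out of reach is approached as far as the arm can. A call with a gripper value outside its range is refused whole. The fingers move at their own pace and stop on an object; FORCE is the grip in N (left out, the last holds). Time passes only in rows, so rows that repeat a pose let the fingers close, or fill a call up. It gives the time, the measured TCP pose, the force and the opening at its end, in the units of the state.
- observe(): the state, without advancing time (a new reading comes with each control period).
- get_image(name): name is "scene" or "top"; returns a dict with "frame" (420x560x3 uint8, red, green, blue), "fx", "fy", "cx", "cy" (pixels), "D" ([k1, k2, p1, p2, k3] as OpenCV has them; the pictures are not rectified), "xyz" and "rotation" of the camera in the world. Camera axes: x right, y down, z forward; pixel columns grow to the right and rows downward; lengths in m; the calibration is good to about 2 mm. A picture is of the moment at which its call begins. There is no depth.
- close_job(): hands the job in, once; it reports no verdict.
Trained networks look in a picture, given as the dict that the camera call returned (one of the last four; its "shot" number tells which), for a name from the list of things; names that differ only in an ending like _2 or _b are one class to them, and where a whole thing is asked for, a point or a joint stands for the part that bears it (a point fixed in the world has none). Each returns a list of dicts, best first, with "confidence" (0 to 1); they miss things now and then, are a little off and sometimes report something else, mostly with a low value. They report only what shows in the picture. A call takes as long as a camera call.
- silhouettes(target, picture): "pixels" (420x560 bool, what is visible of it) and "box" ([centre column, centre row, width, height] in pixels, round what is visible of it).
The state is a dict: "time_s": time; "q": joint angles; "qvel": joint speeds; "joint_efforts": joint torques, N m; "position": TCP position; "tool_rot": TCP orientation; "ft_force": force on the tool from outside, world axes, zero at the start; "wrist_torque": the same for the moment, N m; "grip_width": finger opening in m.
Only numpy, scipy, OpenCV 4.12 (cv2) and the standard library are available. Lean on these libraries where they do the work, as an engineer would, in place of code of your own. Each camera call takes 0.05 s, during which the arm holds its last target.

## Working session

There is one attempt and no reset: what is moved stays moved. The work goes in short steps, Python scripts to look and compute and a shell command to move; the robot and the scene stay as the last step left them, time stands still between calls to the robot, and variables do not carry over. Pictures are saved under pics/ and viewed, and the job is handed in when it is done.

```bash
mkdir -p pics; ls; python3 - <<'E'
from rig import *
import cv2,numpy as np,pickle
s=observe();print(s['time_s'],s['position'],np.round(s['tool_rot'],3),s['ft_force'],s['grip_width'],grip_depth)
for n in('scene','top'):
    p=get_image(n);cv2.imwrite(f'pics/{n}0.png',p['frame'][:,:,::-1])
    print(n,p['fx'],p['fy'],p['cx'],p['cy'],p['D'],np.round(p['xyz'],3),np.round(p['rotation'],3))
    for t in('rig','tongue','latch','latch_grip','coupler_mouth','grease_tub','spray_can','bolt_jar'):
        print(t,[(round(d['confidence'],2),np.round(d['box'],1)) for d in silhouettes(t,p)[:2]])
E
```

```text
pics
0.0 [ 0.23906877 -0.49498264  0.23068987] [[ 0.901  0.435 -0.   ]
 [ 0.435 -0.901  0.001]
 [ 0.    -0.001 -1.   ]] [-0.10694363  0.21742417 -0.36022456] 0.08545230942840741 0.0187
scene 469.90182058154767 469.90182058154767 275.6775808850452 209.73208108104927 [-0.13940706  0.          0.          0.          0.        ] [1.226 0.09  0.59 ] [[-0.258  0.583 -0.771]
 [ 0.966  0.171 -0.194]
 [ 0.019 -0.794 -0.607]]
rig [(0.67, array([309.8, 295.4, 142.9, 249.1])), (0.37, array([220.1, 267.1,  42.8,  98.7]))]
tongue [(0.56, array([334. , 250.6,  98.3, 163. ]))]
latch [(0.77, array([367.6, 201.4,  30.4,  47.2]))]
latch_grip [(0.59, array([365.6, 202.1,  31. ,  37.2]))]
coupler_mouth [(0.65, array([334.6, 251.2,  94.1, 157.7]))]
grease_tub [(0.59, array([226.5, 211.3,  40.8,  48.6]))]
spray_can [(0.69, array([220.1, 266.1,  40.7,  96.8])), (0.49, array([227.1, 210.2,  39.8,  49.9]))]
bolt_jar [(0.6, array([387.4, 293.7,  41.9,  64.4]))]
top 517.8905588539426 517.8905588539426 286.25948958359004 212.5934624352157 [-0.20201196  0.          0.          0.          0.        ] [ 0.529 -0.045  0.998] [[ 0.029 -0.995  0.097]
 [-1.    -0.029  0.002]
 [ 0.001 -0.097 -0.995]]
rig [(0.69, array([250.3, 168.6, 112.1, 235.5])), (0.47, array([329.7, 143.3,  35.6,  50.2]))]
tongue [(0.63, array([238.9, 161.5,  92.5, 190.7]))]
latch [(0.69, array([211.3, 241.9,  36.3,  15.4]))]
latch_grip [(0.6, array([212.8, 241.8,  33.9,  14.1])), (0.46, array([240.4, 163.5,  87.6, 191.7]))]
coupler_mouth [(0.66, array([239.8, 161.4,  90.7, 192.9]))]
grease_tub [(0.92, array([356.6, 252.1,  39.3,  37.6]))]
spray_can [(0.57, array([329.6, 144.2,  33.8,  47.5]))]
bolt_jar [(0.66, array([191.2, 173.8,  36.8,  39.3]))]
```

View pics/scene0.png

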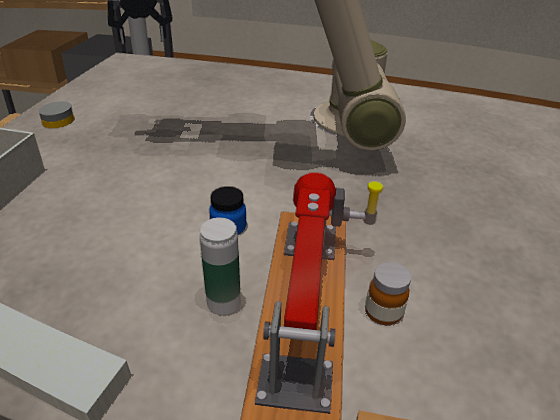

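View pics/top0.png

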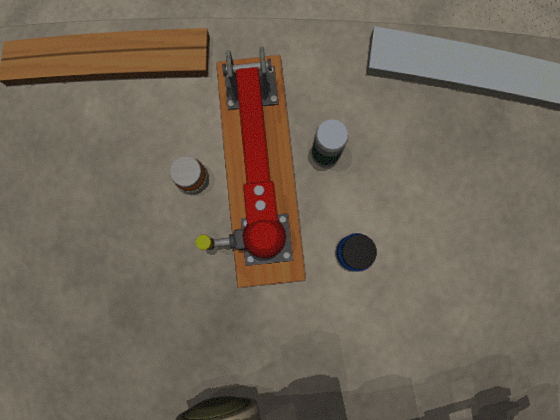

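The scene view has the yellow knob at about (375,187) with its post down to (371,215). The top view has the knob at (204,242), the cup at (264,238) and the pivot near (248,80). The tub, can and jar stand clear of the handle. Next I triangulate.

```bash
cat > h.py <<'E'
from rig import *
import cv2,numpy as np
def ray(p,uv):
    K=np.array([[p['fx'],0,p['cx']],[0,p['fy'],p['cy']],[0,0,1]])
    a=cv2.undistortPoints(np.array([[uv]],float),K,np.array(p['D'],float)).ravel()
    d=np.array(p['rotation'])@np.array([*a,1]);return np.array(p['xyz']),d
def atz(p,uv,z):
    o,d=ray(p,uv);return o+d*(z-o[2])/d[2]
def tri(rs):
    A=0;b=0
    for o,d in rs:
        d=d/np.linalg.norm(d);P=np.eye(3)-np.outer(d,d);A=A+P;b=b+P@o
    return np.linalg.solve(A,b)
def proj(p,X):
    K=np.array([[p['fx'],0,p['cx']],[0,p['fy'],p['cy']],[0,0,1]]);R=np.array(p['rotation']).T
    return cv2.projectPoints(np.array([X],float),cv2.Rodrigues(R)[0],-R@np.array(p['xyz']),K,np.array(p['D'],float))[0].ravel()
E
python3 - <<'E'
from h import *
s=get_image('scene');t=get_image('top')
def yel(p):
    h=cv2.cvtColor(p['frame'],cv2.COLOR_RGB2HSV);m=cv2.inRange(h,(24,150,90),(35,255,255))
    n,l,st,c=cv2.connectedComponentsWithStats(m);i=1+np.argmax(st[1:,4]);return l==i,st[i],c[i]
for p,f in((s,'scene'),(t,'top')):
    m,st,c=yel(p);print(f,st,c)
    ys,xs=np.nonzero(m)
    for r in range(ys.min(),ys.max()+1,2 if f=='scene' else 1):print(r,xs[ys==r].min(),xs[ys==r].max(),end='; ')
    print()
    x,y,w,h,_=st
    cv2.imwrite(f'pics/crop_{f}.png',cv2.resize(p['frame'][y-60:y+90,x-100:x+100,::-1],None,fx=4,fy=4))
print('knob top (204,242) z .152',atz(t,(204,242),.150), 'scene',atz(s,(375.3,187.5),.150))
print('tri',tri([ray(t,(204,242)),ray(s,(375.3,187.5))]))
print('cup',atz(t,(264.5,238),.130),'tongue pivot end',atz(t,(250,75),.146))
# tongue mask axis
g=silhouettes('tongue',t)[0]['pixels'];
r=[(np.nonzero(g[v])[0].mean(),v) for v in range(90,180,10)]
P=np.array([atz(t,q,.146)[:2] for q in r]);d=P[0]-P[-1];print(P,np.degrees(np.arctan2(d[1],d[0])))
for n,h,z in(('grease_tub',.075,0),('spray_can',.16,0),('bolt_jar',.085,0)):
    b=silhouettes(n,t)[0]['box'];print(n,atz(t,b[:2],h/2))
E
```

```text
scene [368 182  15  20 179] [374.51396648 189.18994413]
182 370 377; 184 368 381; 186 368 382; 188 369 382; 190 370 381; 192 371 378; 194 371 377; 196 371 377; 198 371 373; 200 372 374; 
top [196 235  15  15 178] [202.97752809 241.88764045]
235 200 206; 236 199 207; 237 198 208; 238 197 209; 239 197 209; 240 196 210; 241 196 210; 242 196 210; 243 196 210; 244 196 210; 245 197 209; 246 197 209; 247 198 208; 248 199 206; 249 201 205; 
knob top (204,242) z .152 [0.55970553 0.09031249 0.15      ] scene [0.56137059 0.09380212 0.15      ]
tri [0.55961122 0.09220356 0.14847983]
cup [ 0.57029458 -0.00826964  0.13      ] tongue pivot end [0.84904913 0.02578557 0.146     ]
[[0.82172002 0.0271938 ]
 [0.80380342 0.02471826]
 [0.78605777 0.02227377]
 [0.76847115 0.01985846]
 [0.75103229 0.01747056]
 [0.73373053 0.01510842]
 [0.7165557  0.01277049]
 [0.69949807 0.01045528]
 [0.68259341 0.00649073]] 8.46392881878618
grease_tub [0.71356119 0.04388602 0.0375    ]
spray_can [0.70550194 0.04358186 0.08      ]
bolt_jar [0.68894325 0.13743769 0.0425    ]
```

```bash
python3 -m crank '{"slide":[[0.034,-0.024,0],[0.075,-0.054,0],[0.115,-0.083,0],[0.156,-0.112,0],[0.196,-0.141,0],[0.237,-0.170,0],[0.277,-0.199,0],[0.318,-0.228,0]],"roll":[0.04,0.08,0.12,0.16,0.2,0.24,0.28,0.319],"grip":[0.05,0.05,0.05,0.05,0.05,0.05,0.05,0.05]}' 40
python3 - <<'E'
from rig import *
import numpy as np
s=observe();print(s['time_s'],np.round(s['position'],4),np.round(s['tool_rot'],3),s['grip_width'],np.round(s['q'],1))
R=np.array(s['tool_rot']);print(R.T@(np.array([.559,.092,.231])-s['position']))
E
```

```text
time_s: 2.0
position: [0.4269, -0.15, 0.2316]
tool_rot: [[0.992, 0.129, 0.001], [0.129, -0.992, -0.0], [0.001, 0.001, -1.0]]
ft_force: [0.8, -0.1, 0.1]
grip_width: 0.05
2.0 [ 0.4269 -0.15    0.2316] [[ 0.992  0.129  0.001]
 [ 0.129 -0.992 -0.   ]
 [ 0.001  0.001 -1.   ]] 0.049991065770848275 [-34.4  11.9  88.8  -0.   79.2  48.2]
[ 0.16215372 -0.22300313  0.0006059 ]
```

```bash
python3 -m crank '{"slide":[[0.020,-0.028,0],[0.045,-0.062,0],[0.07,-0.096,0],[0.095,-0.131,0],[0.12,-0.165,0],[0.145,-0.199,0],[0.162,-0.223,0],[0.162,-0.223,0]],"roll":[0,0,0,0,0,0,0,0],"grip":[0.05,0.05,0.05,0.05,0.05,0.05,0.05,0.05]}' 40
python3 - <<'E'
from h import *
s=observe();print(s['time_s'],np.round(s['position'],4),np.round(s['tool_rot'],3))
for n in('scene','top'):
    p=get_image(n);f=p['frame'].copy()
    for X in([.559,.092,.155],[.559,.092,.1],np.array(s['position'])):
        u=proj(p,X);print(n,np.round(u,1));cv2.drawMarker(f,tuple(int(round(v)) for v in u),(0,255,255),cv2.MARKER_CROSS,6,1)
    c=(370,200) if n=='scene' else (205,242)
    f=f[c[1]-75:c[1]+75,c[0]-100:c[0]+100]
    cv2.imwrite(f'pics/{n}1.png',cv2.resize(f[:,:,::-1],None,fx=4,fy=4))
t=p
for a,b in (((218,62),(238,287)),((281,57),(305,280))):
    A,B=atz(t,a,.018),atz(t,b,.018);print('board yaw',np.degrees(np.arctan2((A-B)[1],(A-B)[0])))
E
```

```text
time_s: 2.8
position: [0.5587, 0.0932, 0.2308]
tool_rot: [[0.991, 0.134, 0.0], [0.134, -0.991, 0.001], [0.0, -0.001, -1.0]]
ft_force: [-1.6, -0.4, 0.8]
grip_width: 0.0499
2.8 [0.5587 0.0932 0.2308] [[ 0.991  0.134  0.   ]
 [ 0.134 -0.991  0.001]
 [ 0.    -0.001 -1.   ]]
scene [374.8 184.1]
scene [370.2 210.3]
scene [382.4 144.3]
top [202.5 242.3]
top [207.5 243.5]
top [193.6 240.4]
board yaw 7.504569683334907
board yaw 7.588451793542092
```

View pics/scene1.png

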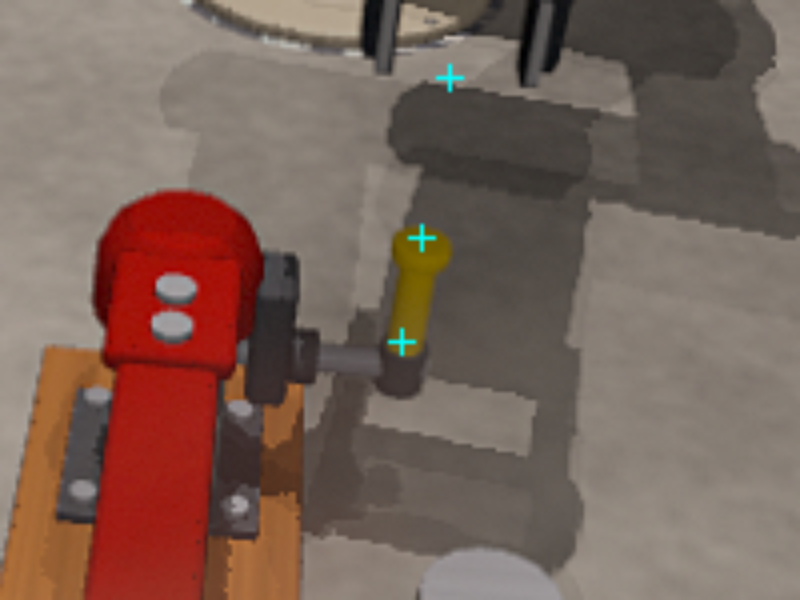

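View pics/top1.png

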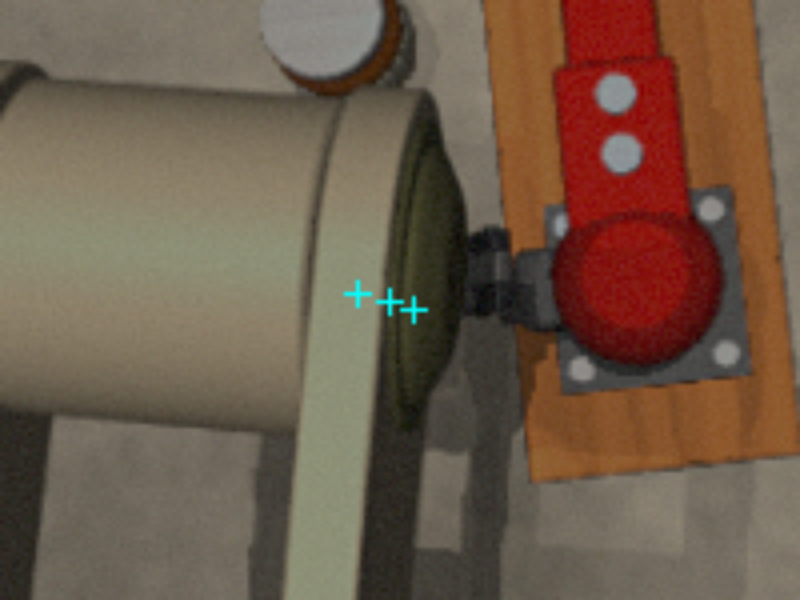

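Markers land on the knob and post in the scene view, and the board edges give a yaw of 7.5°. In the top view the wrist hides the handle. Descending.

```bash
python3 -m crank '{"slide":[[0,0.001,0.012],[0,0.001,0.03],[0,0.001,0.05],[0,0.001,0.07],[0,0.001,0.09],[0,0.001,0.108],[0,0.001,0.12],[0,0.001,0.124]],"roll":[0,0,0,0,0,0,0,0],"grip":[0.05,0.05,0.05,0.05,0.05,0.05,0.05,0.05]}' 40
python3 - <<'E'
from h import *
p=get_image('scene');f=p['frame'];c=(370,200)
f=f[c[1]-75:c[1]+75,c[0]-100:c[0]+100]
cv2.imwrite('pics/scene2.png',cv2.resize(f[:,:,::-1],None,fx=4,fy=4))
E
```

```text
time_s: 3.7
position: [0.5574, 0.0885, 0.1065]
tool_rot: [[0.992, 0.129, -0.002], [0.129, -0.992, -0.0], [-0.002, -0.0, -1.0]]
ft_force: [0.4, -0.8, -0.8]
grip_width: 0.0498
```

View pics/scene2.png

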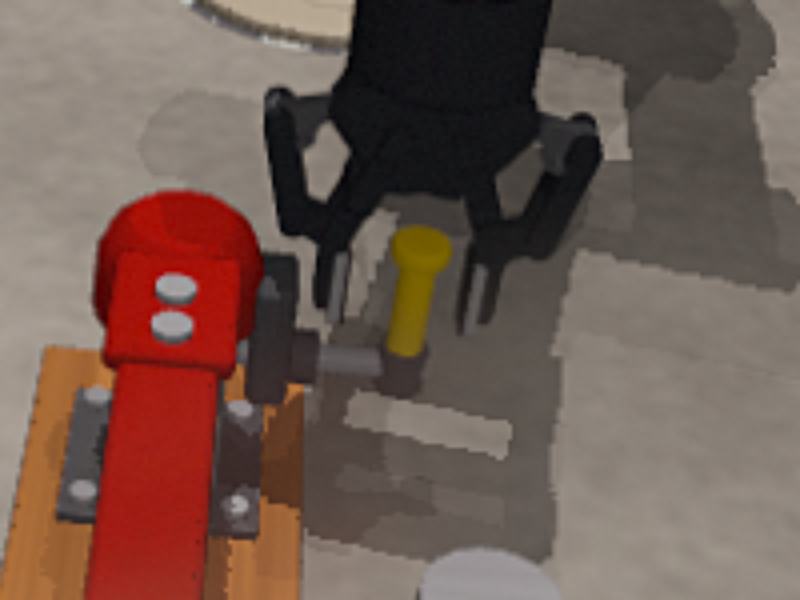

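Both pads straddle the post. In the crop the tips are at about (335,320) and (470,330), with the post at (408,310). Closing.

```bash
python3 -m crank '{"slide":[[0,-0.002,0],[0,-0.002,0],[0,-0.002,0],[0,-0.002,0],[0,-0.002,0],[0,-0.002,0],[0,-0.002,0],[0,-0.002,0]],"roll":[0,0,0,0,0,0,0,0],"grip":[0.03,0.02,0.01,0.005,0.005,0.005,0.005,0.005]}' 60
python3 - <<'E'
from h import *
p=get_image('scene');f=p['frame'];c=(370,200)
f=f[c[1]-75:c[1]+75,c[0]-100:c[0]+100]
cv2.imwrite('pics/scene3.png',cv2.resize(f[:,:,::-1],None,fx=4,fy=4))
for i in range(3):
    s=observe();print(s['time_s'],np.round(s['position'],4),np.round(s['ft_force'],1),s['grip_width']);get_image('top')
E
```

```text
time_s: 4.55
position: [0.5578, 0.0923, 0.108]
tool_rot: [[0.991, 0.131, 0.001], [0.131, -0.991, 0.002], [0.001, -0.001, -1.0]]
ft_force: [-0.7, 5.0, 1.0]
grip_width: 0.0211
4.6 [0.5578 0.0923 0.108 ] [0.6 5.1 1. ] 0.020812888213806537
4.65 [0.5578 0.0923 0.1081] [-1.   4.9 -0.2] 0.020524941509447763
4.7 [0.5578 0.0923 0.108 ] [-0.8  5.3  0.3] 0.021119404028926862
```

View pics/scene3.png

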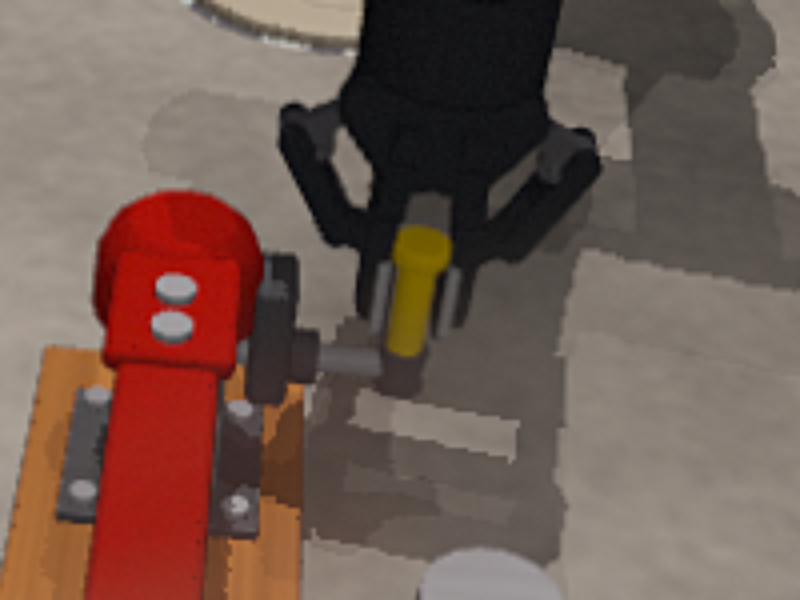

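The opening stalled at 21 mm where the post is 16 mm. I hold still for one more call to see whether it closes further.

```bash
python3 -m crank '{"slide":[[0,0,0],[0,0,0],[0,0,0],[0,0,0],[0,0,0],[0,0,0],[0,0,0],[0,0,0]],"roll":[0,0,0,0,0,0,0,0],"grip":[0,0,0,0,0,0,0,0]}' 60
python3 - <<'E'
from h import *
p=get_image('scene');f=p['frame'];
f=f[160:230,335:415]
cv2.imwrite('pics/scene4.png',cv2.resize(f[:,:,::-1],None,fx=8,fy=8,interpolation=cv2.INTER_CUBIC))
s=observe();print(s['time_s'],np.round(s['position'],4),np.round(s['ft_force'],1),np.round(s['wrist_torque'],2),s['grip_width'])
E
```

```text
time_s: 5.55
position: [0.5578, 0.0923, 0.108]
tool_rot: [[0.991, 0.131, 0.001], [0.131, -0.991, 0.002], [0.001, -0.001, -1.0]]
ft_force: [-0.3, 5.0, 0.5]
grip_width: 0.0209
5.6 [0.5577 0.0923 0.108 ] [-0.1  5.1 -0.1] [ 0.79  0.04 -0.04] 0.020837646291223703
```

View pics/scene4.png

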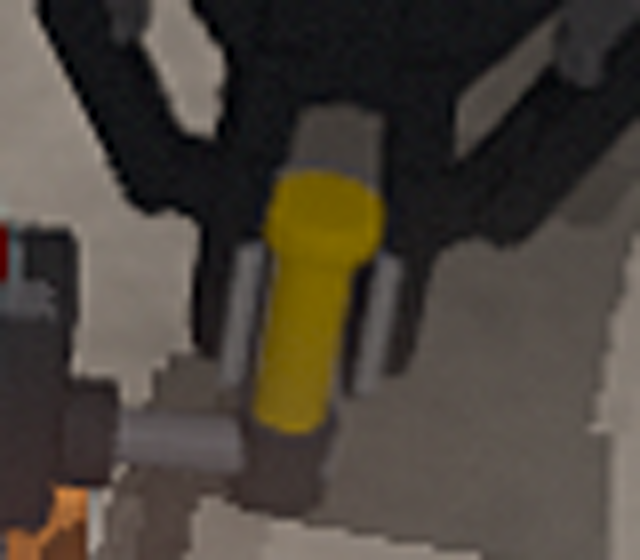

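```bash
python3 - <<'E'
from h import *
s=observe();R=np.array(s['tool_rot']);t=np.array(s['position'])
p=get_image('scene');f=cv2.resize(p['frame'][160:230,335:415],None,fx=8,fy=8,interpolation=cv2.INTER_CUBIC)
def P(X,c):
    u=(proj(p,X)-[335,160]+.5)*8-.5
    cv2.circle(f,tuple(int(v) for v in np.round(u)),3,c,-1);return np.round(u)
for y in(-.0105,.0105):
  for x in(.011,):
    for z in(0,-.019,-.038):print(x,y,z,P(t+R@[x,y,z],(0,255,255)))
# post/knob hypothesis
for X0 in([.558,.092],[.566,.093]):
  c=(255,0,255) if X0[0]<.56 else (0,255,0)
  for z,r in((.155,.013),(.145,.013),(.145,.008),(.1,.008)):
    for a in np.linspace(0,2*np.pi,24): P(np.array([X0[0]+r*np.cos(a),X0[1]+r*np.sin(a),z]),c)
cv2.imwrite('pics/scene5.png',f[:,:,::-1])
E
```

```text
0.011 -0.0105 0 [343. 408.]
0.011 -0.0105 -0.019 [356. 336.]
0.011 -0.0105 -0.038 [370. 263.]
0.011 0.0105 0 [245. 399.]
0.011 0.0105 -0.019 [257. 327.]
0.011 0.0105 -0.038 [269. 254.]
```

View pics/scene5.png

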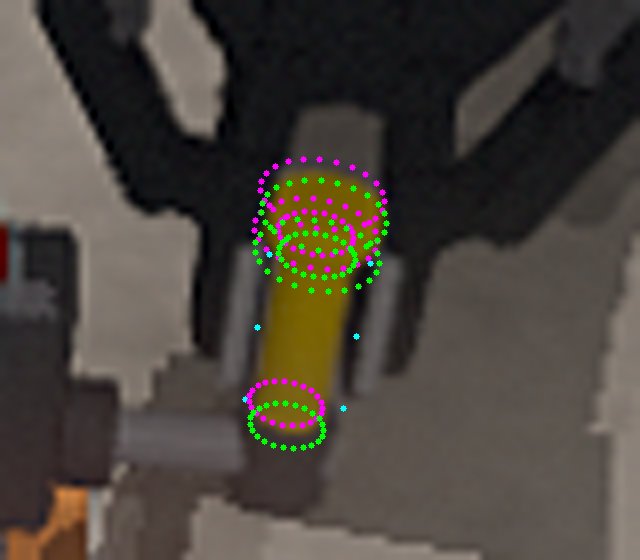

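The pads are 38 mm tall and swung slightly back. Their tops therefore reach about z=0.149, which catches the underside of the knob. I'll open, move about 3 mm to +x and 5 mm lower, and close again.

```bash
python3 -m crank '{"slide":[[0,0,0],[0,0,0],[0,0,0],[0.001,0,0.001],[0.002,0,0.003],[0.003,0,0.005],[0.003,0,0.005],[0.003,0,0.005]],"roll":[0,0,0,0,0,0,0,0],"grip":[0.04,0.04,0.04,0.04,0.04,0.04,0.04,0.04]}' 60
python3 -m crank '{"slide":[[0,0,0],[0,0,0],[0,0,0],[0,0,0],[0,0,0],[0,0,0],[0,0,0],[0,0,0]],"roll":[0,0,0,0,0,0,0,0],"grip":[0.03,0.02,0.01,0.005,0.005,0.005,0.005,0.005]}' 60
```

```text
time_s: 6.45
position: [0.5606, 0.0917, 0.1022]
tool_rot: [[0.991, 0.13, -0.0], [0.13, -0.991, 0.0], [-0.0, -0.0, -1.0]]
ft_force: [-1.4, 0.7, -0.7]
grip_width: 0.0402
time_s: 7.25
position: [0.5605, 0.0926, 0.1025]
tool_rot: [[0.991, 0.131, 0.0], [0.131, -0.991, 0.002], [0.0, -0.001, -1.0]]
ft_force: [-0.7, 5.3, 0.5]
grip_width: 0.0198
```

```bash
python3 - <<'E'
from h import *
p=get_image('scene');f=cv2.resize(p['frame'][160:230,335:415],None,fx=8,fy=8,interpolation=cv2.INTER_CUBIC)
cv2.imwrite('pics/scene6.png',f[:,:,::-1])
p=get_image('top')
s=observe();print(s['grip_width'],s['ft_force'],s['wrist_torque'])
E
```

```text
0.020071841635604437 [-0.91256801  4.84407808  0.9056163 ] [0.76495847 0.0541299  0.0028744 ]
```

View pics/scene6.png

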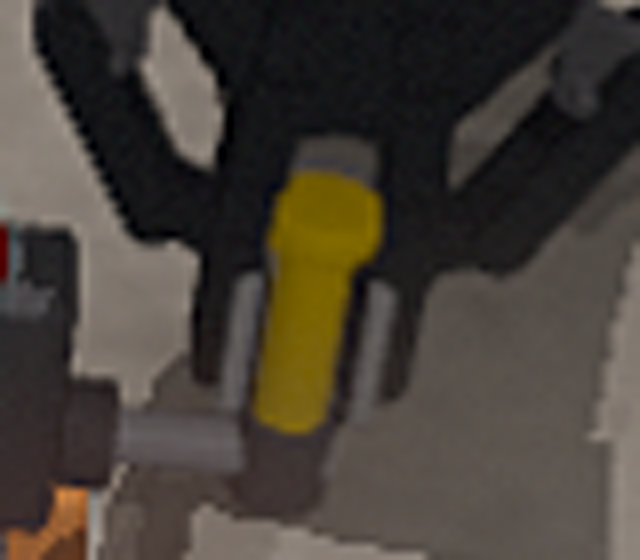

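The pads are below the knob now, but the thicker finger bodies above them appear to rest on the 26 mm knob, with knob edges at about (270,215) and (383,215). I'd rather not load the finger bodies, so I'll regrip the knob itself flat between the pads, 22 mm higher. The opening should then read about 26 mm.

```bash
python3 -m crank '{"slide":[[0,0,0],[0,0,0],[0,0,0],[0,-0.001,0],[0,-0.001,-0.006],[0,-0.001,-0.014],[0,-0.001,-0.02],[0,-0.001,-0.022]],"roll":[0,0,0,0,0,0,0,0],"grip":[0.045,0.045,0.045,0.045,0.045,0.045,0.045,0.045]}' 60
python3 -m crank '{"slide":[[0,0,0],[0,0,0],[0,0,0],[0,0,0],[0,0,0],[0,0,0],[0,0,0],[0,0,0]],"roll":[0,0,0,0,0,0,0,0],"grip":[0.03,0.02,0.01,0.01,0.01,0.01,0.01,0.01]}' 60
python3 - <<'E'
from h import *
p=get_image('scene');f=cv2.resize(p['frame'][160:230,335:415],None,fx=8,fy=8,interpolation=cv2.INTER_CUBIC)
cv2.imwrite('pics/scene7.png',f[:,:,::-1])
E
```

```text
time_s: 8.15
position: [0.5609, 0.0927, 0.1255]
tool_rot: [[0.991, 0.13, 0.002], [0.13, -0.991, -0.0], [0.002, 0.0, -1.0]]
ft_force: [0.6, 0.1, -0.2]
grip_width: 0.0449
time_s: 8.95
position: [0.5606, 0.0927, 0.1246]
tool_rot: [[0.991, 0.13, 0.0], [0.13, -0.991, -0.0], [0.0, 0.0, -1.0]]
ft_force: [-0.8, -0.4, 6.0]
grip_width: 0.0239
```

View pics/scene7.png

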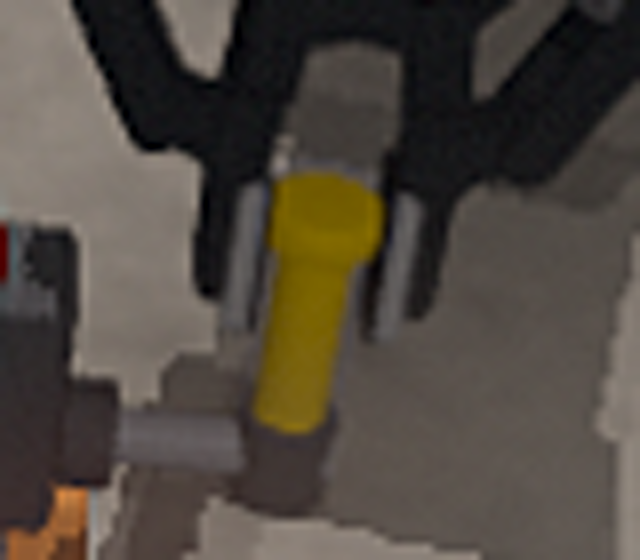

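Opening 23.9 mm on the knob (26 mm nominal), pads flat on it and the side force near zero. Now pulling the latch straight out.

```bash
python3 -m crank '{"slide":[[0,-0.002,0],[0,-0.006,0],[0,-0.01,0],[0,-0.014,0],[0,-0.018,0],[0,-0.022,0],[0,-0.024,0],[0,-0.024,0]],"roll":[0,0,0,0,0,0,0,0],"grip":[0.01,0.01,0.01,0.01,0.01,0.01,0.01,0.01]}' 80
python3 - <<'E'
from h import *
p=get_image('scene');f=p['frame'];c=(370,200)
f=f[c[1]-75:c[1]+75,c[0]-100:c[0]+100]
cv2.imwrite('pics/scene8.png',cv2.resize(f[:,:,::-1],None,fx=4,fy=4))
E
```

```text
time_s: 9.8
position: [0.5576, 0.1151, 0.1246]
tool_rot: [[0.991, 0.13, 0.0], [0.13, -0.991, -0.003], [-0.0, 0.003, -1.0]]
ft_force: [-1.2, -9.3, 5.5]
grip_width: 0.0237
```

View pics/scene8.png

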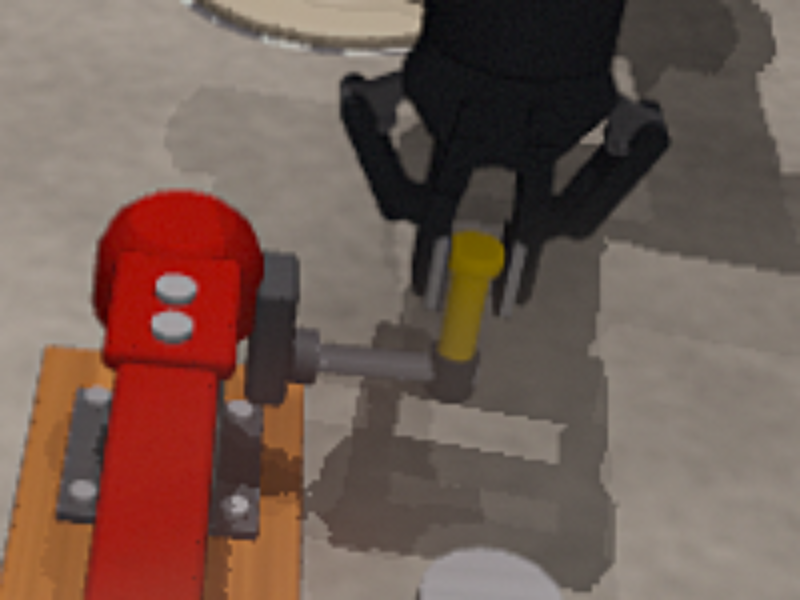

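The latch is out about 22.5 mm and the wrist reads 9.3 N, matching the 9 N spring force. The knob moved in the crop from (421,245) to (478,252). Now lifting along the arc about the pivot.

```bash
python3 -m crank '{"slide":[[0.0003,0,-0.004],[0.0007,0,-0.009],[0.0012,0,-0.015],[0.002,0,-0.021],[0.003,0,-0.027],[0.004,0,-0.033],[0.005,0,-0.038],[0.0054,0,-0.040]],"roll":[0,0,0,0,0,0,0,0],"grip":[0.01,0.01,0.01,0.01,0.01,0.01,0.01,0.01]}' 80
python3 - <<'E'
from h import *
p=get_image('scene');f=p['frame'];c=(370,200)
f=f[c[1]-75:c[1]+75,c[0]-100:c[0]+100]
cv2.imwrite('pics/scene9.png',cv2.resize(f[:,:,::-1],None,fx=4,fy=4))
E
```

```text
time_s: 10.65
position: [0.5626, 0.1155, 0.1631]
tool_rot: [[0.992, 0.13, -0.002], [0.13, -0.992, -0.003], [-0.003, 0.003, -1.0]]
ft_force: [3.0, -7.5, -7.2]
grip_width: 0.0232
```

View pics/scene9.png

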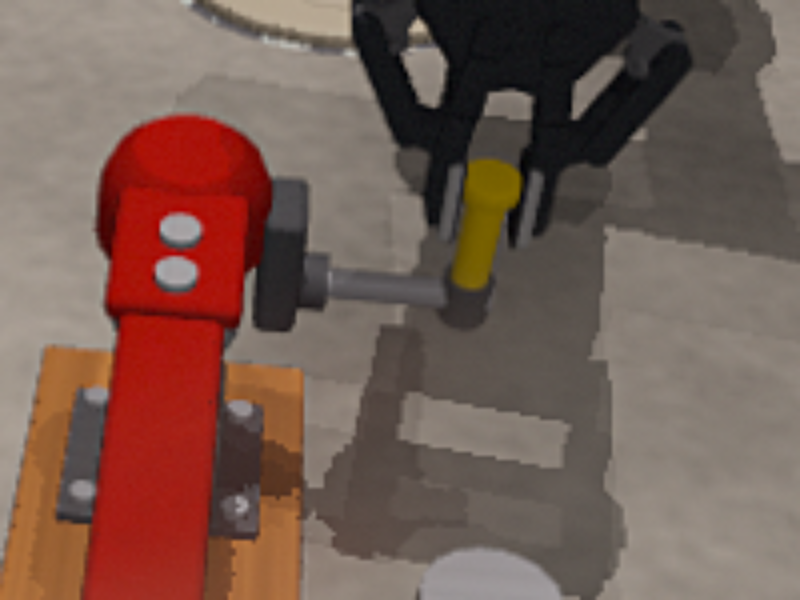

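The tongue rises with the latch still held out, and the knob sits the same way in the pads. Continuing the arc.

```bash
python3 -m crank '{"slide":[[0.001,0,-0.004],[0.0023,0,-0.010],[0.0037,0,-0.016],[0.0053,0,-0.022],[0.007,0,-0.028],[0.0088,0,-0.034],[0.0107,0,-0.040],[0.0117,0,-0.043]],"roll":[0,0,0,0,0,0,0,0],"grip":[0.01,0.01,0.01,0.01,0.01,0.01,0.01,0.01]}' 90
python3 -m crank '{"slide":[[0,0,0],[0,0,0],[0,0,0],[0,0,0],[0,0,0],[0,0,0],[0,0,0],[0,0,0]],"roll":[0,0,0,0,0,0,0,0],"grip":[0.01,0.01,0.01,0.01,0.01,0.01,0.01,0.01]}' 90
python3 - <<'E'
from h import *
p=get_image('scene');f=p['frame'].copy();t=get_image('top')
# predicted seated-frame points on rig at angle th; rig origin from cup
yaw=np.radians(7.5);X=np.array([np.cos(yaw),np.sin(yaw),0]);Y=np.array([-np.sin(yaw),np.cos(yaw),0]);Z=np.array([0,0,1.])
O=np.array([.571,-.008,0])
def pt(x,y,z,th):
    dx,dz=x-.3,z-.128;c,s=np.cos(th),np.sin(th)
    return O+X*(.3+dx*c+dz*s)+Y*y+Z*(.128-dx*s+dz*c)
for th in(0.2,.24,.28):print(th,'mouth above ball top',pt(0,0,.110,th)[2]-.139,'cup top px',proj(p,pt(0,0,.156,th)),'knob top px',proj(p,pt(0,.1225,.155,th)),proj(t,pt(0,0,.156,th)))
cv2.imwrite('pics/scene10.png',f[80:300,250:470,::-1].repeat(2,0).repeat(2,1));cv2.imwrite('pics/top10.png',t['frame'][:,:,::-1])
E
```

```text
time_s: 11.5
position: [0.57, 0.1167, 0.2056]
tool_rot: [[0.992, 0.127, -0.014], [0.127, -0.992, -0.004], [-0.014, 0.002, -1.0]]
ft_force: [-21.1, -11.8, 2.1]
grip_width: 0.0229
time_s: 12.3
position: [0.5699, 0.1166, 0.2053]
tool_rot: [[0.992, 0.127, -0.014], [0.127, -0.992, -0.004], [-0.014, 0.002, -1.0]]
ft_force: [-20.8, -10.9, 0.8]
grip_width: 0.0229
0.2 mouth above ball top 0.030959600837375978 cup top px [316.80304178 150.67952113] knob top px [394.15079539 157.98373991] [261.30667445 227.24466942]
0.24 mouth above ball top 0.042826704380803826 cup top px [317.17346206 145.51345346] knob top px [395.53276766 152.864777  ] [260.70495857 224.24883368]
0.28 mouth above ball top 0.054607696679640216 cup top px [317.52828011 140.44431155] knob top px [396.95347539 147.84767565] [260.06125273 220.86769499]
```

View pics/scene10.png

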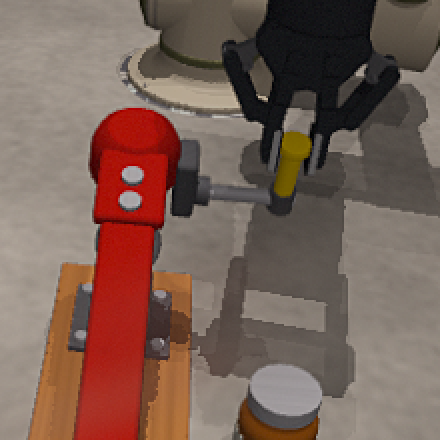

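View pics/top10.png

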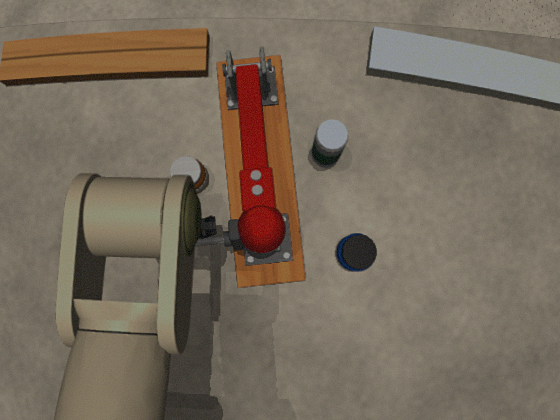

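The coupler is well up, but the wrist reads 21 N in −x, so I pushed a few mm too far along +x. I'll relax that, then measure the angle from the two rivets, which both cameras see.

```bash
python3 -m crank '{"slide":[[-0.0005,0,0],[-0.001,0,0],[-0.0015,0,0],[-0.002,0,0],[-0.0025,0,0],[-0.003,0,0],[-0.003,0,0],[-0.003,0,0]],"roll":[0,0,0,0,0,0,0,0],"grip":[0.01,0.01,0.01,0.01,0.01,0.01,0.01,0.01]}' 90
python3 - <<'E'
from h import *
p=get_image('scene');t=get_image('top')
for n,a,b in(('seated near cup',(313.7,196.7),(260,205)),('seated far',(312.7,206.2),(259,190))):print(n,tri([ray(p,a),ray(t,b)]))
cv2.imwrite('pics/s11.png',cv2.resize(p['frame'][120:200,270:370,::-1],None,fx=6,fy=6,interpolation=cv2.INTER_CUBIC))
cv2.imwrite('pics/t11.png',cv2.resize(t['frame'][150:260,210:310,::-1],None,fx=5,fy=5,interpolation=cv2.INTER_CUBIC))
E
```

```text
time_s: 13.2
position: [0.5697, 0.1164, 0.2055]
tool_rot: [[0.992, 0.126, -0.007], [0.126, -0.992, -0.003], [-0.007, 0.002, -1.0]]
ft_force: [-4.7, -10.3, -3.4]
grip_width: 0.0231
seated near cup [6.22946617e-01 2.22654704e-04 1.54422593e-01]
seated far [0.64769979 0.00315504 0.15401694]
```

View pics/s11.png

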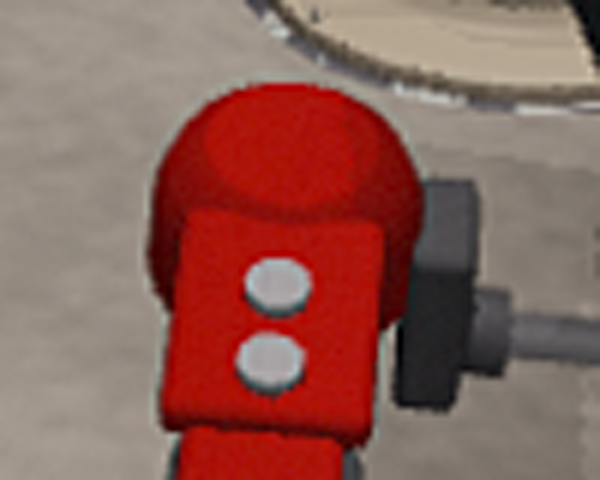

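View pics/t11.png

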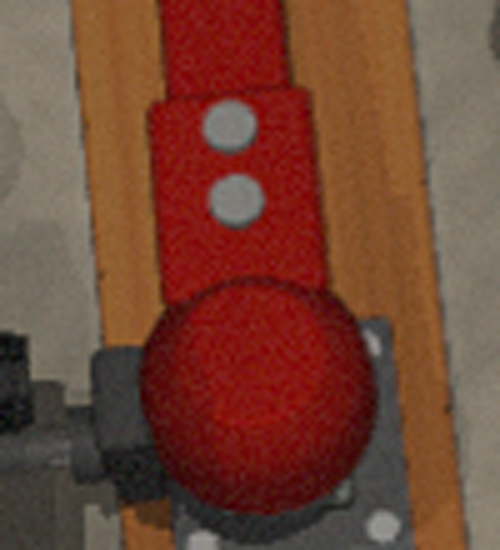

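```bash
python3 - <<'E'
from h import *
from scipy.optimize import brentq
p=get_image('scene');t=get_image('top')
for n,a,b,z0,xr in(('near',(316.2,167.0),(257.2,189.5),.1544,.052),('far',(315.1,179.6),(255.6,174.8),.154,.077)):
    P=tri([ray(p,a),ray(t,b)]);r=lambda th:-(xr-.3)*np.sin(th)+(z0-.128)*np.cos(th)+.128-P[2]
    th=brentq(r,0,.5);print(n,P,'theta',th,'mouth above ball top',.3*np.sin(th)-.018*np.cos(th)+.128-.139)
s=observe();print(s['time_s'],s['position'],s['ft_force'],np.abs(s['qvel']).max())
E
```

```text
near [0.63908778 0.0022331  0.22026321] theta 0.2728910347401329 mouth above ball top 0.052521060661685715
far [0.66275222 0.00577566 0.21365092] theta 0.27535123987285637 mouth above ball top 0.05324355300814415
13.4 [0.5697294  0.11635695 0.2055246 ] [-6.1408004  -9.95793243 -3.23889904] 0.08685422621221973
```

The mouth is about 52 mm above the ball by both rivets and the arm is steady. The jar, tub and can show at their original pixels. Handing in.

```bash
python3 - <<'E'
from rig import *
print(close_job());s=observe();print(s['time_s'],s['position'],s['ft_force'],s['grip_width'])
E
```

```text
the job is handed in; nothing more can be done
None
the job is handed in; nothing more can be done
```

I pulled the yellow latch handle straight out about 22.5 mm and lifted the tongue by the same handle. I handed the job in at about 13.4 s with the arm still holding it up.

**Latch:** the wrist read about 9 N of spring pull, which matches the spring at that distance, and the bolt is free beyond 17 mm.

**Lift:** triangulating the two tongue rivets gave 0.273 and 0.275 rad. That puts the coupler mouth about 52–53 mm above the top of the ball. The arm was at rest, with the grip set to 90 N on the knob.

**What went differently:**
- **First grips:** two grips on the post stalled at about 20–21 mm opening instead of 16 mm, at a 60 N grip setting. The fingers were probably resting on the knob above. The wrist showed only about 5 N then. I let go and gripped the knob itself, which read 23.9 mm against 26 mm nominal.
- **Sideways push:** during the lift I went too far along the tongue and the wrist reached 21 N. I backed off 3 mm and it dropped to about 5 N.

**Bystanders:** the tub and can show no shift in the lifted top picture, and the jar shows none in the scene picture. I compared these by eye and did not measure them.

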